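# Set the length stop of a cutting channel from a pattern slat

### The arm

A 7-joint arm with a two-finger parallel gripper is mounted at the origin on the work surface. World frame = base frame: x ahead of the robot, y to its left, z up, the work surface at z = 0. Lengths are in m, angles in rad, forces in N, time in s.
With the tool pointing down it reaches from about 0.4 to 0.875 m from the base axis. Payload 19.3 kg.
Tool frame: the origin (TCP) lies on the centre line of the jaws, within the pads' length; the fingertips stand 14 mm ahead of it and the grasp point (between the pads) lies 5 mm behind it; y points along the fingers, x is the direction in which the jaws open and shut, and the axes are right-handed (so a half turn about y gives the same grasp; the last joint's range is limited). The gripper opens to 85 mm and grips with 20 to 120 N. Pads are 22 mm wide; open, the fingers measure 114 mm over their backs; the gripper's body (76 mm by 85 mm) begins 54 mm behind the grasp point. The pads swing forward as they close: fully open they stand 13 mm farther back than shut.
Start: joints at [1.136, 0.521, -0.036, 1.599, 0.021, 1.021, -0.113], TCP at [0.223, -0.584, 0.245] pointing down, gripper open.
Joint ranges: [-2.91, 2.91], [-0.3, 2.13], [-1.5, 1.42], [0.17, 2.43], [-1.26, 4.41], [0.16, 1.93], [-2.52, 2.52]. Speed limits (rad/s): [1.89, 1.89, 2.39, 2.39, 3.01, 3.01, 3.01].

### API

Orientations are given as [roll, pitch, yaw] about the fixed x, y, z axes, in that order (R = Rz(yaw) Ry(pitch) Rx(roll)).
In Python, from workcell import monitor, grab_frame, workorder gives the robot as it stands.
- The arm moves only by the tool drive_tool, never from a script. Its argument "steps" is one flat list of numbers, 5 for each row, row after row: the finger opening in mm, from 0 to 85.4, then the shift along the world's x, y, z in mm, then the turn about the world's z in degrees. In form: [fingers, tx, ty, tz, twist, fingers, tx, ty, tz, twist, ...]. A call has exactly 5 rows; each row shifts and turns the commanded pose from where the row before left it; what a row does not reach is not made up. A row lasts 1/12 s, in which the tool goes at most 41.7 mm and 7.16 degrees, less where a joint would pass 70% of its speed; a pose out of reach is approached as far as the arm can. A call is refused whole if a number of a shift passes 41.7 or a number of a turn 7.16, either way. A call with a gripper value outside its range is refused whole. The fingers move at their own pace and stop on an object; "grip_force" is the grip in N (left out, the last holds). Time passes only in rows, so rows that do not move let the fingers close, or fill a call up. It gives the time, the measured TCP pose, the force and the opening at its end, in the units of the state.
- monitor.observe(): the state, without advancing time (a new reading comes with each control period).
- grab_frame(name): name is "scene" or "top" or "wrist"; returns a dict with "frame" (420x560x3 uint8, red, green, blue), "vertical_fov" (degrees; the focal length in pixels is half the picture's height over the tangent of half this angle, whatever the lens; pixels are square), "cx", "cy" (the principal point, pixels), "xyz" and "orientation" of the camera in the world. Camera axes: x right, y down, z forward; pixel columns grow to the right and rows downward; lengths in m; the calibration is good to about 2 mm. A picture is of the moment at which its call begins. There is no depth.
- workorder.job_done(): hands the job in, once; it reports no verdict.
The state is a dict: "clock": time; "qpos": joint angles; "qd": joint speeds; "joint_efforts": joint torques, N m; "position": TCP position; "tool_rot": TCP orientation; "force": force on the tool from outside, world axes, zero at the start; "moment": the same for the moment, N m; "grip_width": finger opening in m.
Only numpy, scipy, OpenCV 4.12 (cv2) and the standard library are available. Lean on these libraries where they do the work, as an engineer would, in place of code of your own. Each camera call takes 0.05 s, during which the arm holds its last target. There are 200 camera calls.

### The job

Lift the pattern slat (the one stepped down at both ends) up out of the slotted rack and stand it on its long edge on the floor of the cutting channel, between the screw bumper and the sliding stop, and let go of it. Then slide the stop by its grip until it presses the slat firmly, but not hard, home against the bumper, keep it pressed for a moment, and let go, leaving the stop bearing on the slat; leave the other two slats in the rack.

Things in the scene. Friction and masses are not known exactly. Their poses are not given: they have to be found in the camera images.
- jig: Cutting channel fixed to the table: plywood bed 104 x 360 x 12 mm with a straight channel along its y axis. Origin: centre of the bed's underside, z up. The channel is 18 mm wide (x = -9 to 9 mm), its floor at z = 12 mm; its walls rise to z = 44 mm, then flare outward up to z = 56 mm (x = +-22 mm). End block and bumper are at the -y end; the stop slides in the channel on the +y side.
- end_block (a point): Middle of the inner face of the channel's wooden end block (56 mm wide, 74 mm high), at y = -145, z = 40 mm in the channel's frame. Out of it towards +y comes a steel screw with a round rubber foot, 16 mm across: the bumper. Its foot stands 8 to 28 mm out from this point, is set differently each time, is not tracked and cannot be moved.
- stop: Sliding stop: aluminium carriage 70 mm long with a black upright grip. Origin: foot of its flat face that looks to the bumper, on the channel floor; axes as the channel's, so it lies from y = 0 to 70 mm; its head is 52 mm wide, z = 46 to 58 mm. It slides along y with about 2.5 N friction and stays where it is left; its face can stand at y = -30 to 100 mm in the channel's frame.
- stop_grip (a point): Top centre of the stop's grip, 36 mm behind the stop's face and 105 mm over the channel floor. The grip is a fin 18 mm wide (x), 60 mm long (y); its upper 46 mm are free to grasp.
- rack: Wooden slotted rack, fixed to the table, 186 x 138 mm, 46 mm high. Origin: centre of the underside. Three slots along its y axis at x = -55, 0 and 55 mm, each 16 mm wide, 114 mm long, with the slot floor at z = 10 mm; one slat stands on its long edge in each.
- pattern: The pattern slat, plain light wood, 12 mm thick (x), 110 mm long (y), standing on its long edge. Its middle 60 mm is 85 mm high and both ends (25 mm long each) are stepped down to 60 mm, so it looks the same from both sides. Origin: centre of the underside; z up. About 0.08 kg. It may stand in any slot of the rack.
- slat_plain: Another slat of the same wood, 12 x 110 mm, 85 mm high along its whole length (a plain rectangle). Origin: centre of the underside. Stays in the rack.
- slat_notched: Another slat of the same wood, 12 x 110 x 85 mm, stepped down to 60 mm at one end only. Origin: centre of the underside. Stays in the rack.
There are look-alikes about, which are no part of the job. What is shaped like the pattern but blue is not meant.

How it is judged:
By the outcome, as a careful person would: the job done as asked, in the order asked, and still so for the second after the job is handed in, with the robot touching nothing.
It also fails if it takes over 50 s, if anything falls off the work surface, if the arm or the gripper's body presses on something with over 40 N, if the wrist force passes 120 N, or if a joint passes its speed limit or range.

## Working session

There is one attempt and no reset: what is moved stays moved. The work goes in short steps, Python scripts to look and compute and a tool call to move; the robot and the scene stay as the last step left them, time stands still between calls to the robot, and variables do not carry over. Pictures are saved under pics/ and viewed, about 8 in all and at most 12, crops included, and the job is handed in when it is done.

Besides the shell and the picture viewer there is one more tool, called after ">>>" as name(argument=value, ...), one argument or row to a line, values as JSON. drive_tool: Moves the arm, as the interface text tells. Its arguments: {"type":"object","properties":{"steps":{"type":"array"},"grip_force":{"type":"number"}},"required":["steps"]}

```bash
mkdir -p pics
cat > h.py <<'E'
import numpy as np, cv2
from scipy.spatial.transform import Rotation as R
from workcell import monitor, grab_frame, workorder
def grab(n,save=None):
    f=grab_frame(n)
    if save: cv2.imwrite('pics/'+save+'.png',cv2.cvtColor(f['frame'],cv2.COLOR_RGB2BGR))
    return f
def rot(f):
    o=np.array(f['orientation'],float)
    return o if o.shape==(3,3) else R.from_euler('xyz',o).as_matrix()
def foc(f): return f['frame'].shape[0]/2/np.tan(np.radians(f['vertical_fov'])/2)
def cast(f,u,v,z):
    d=rot(f)@np.array([(u-f['cx'])/foc(f),(v-f['cy'])/foc(f),1]); c=np.array(f['xyz'])
    return c+d*(z-c[2])/d[2]
def proj(f,p):
    q=rot(f).T@(np.array(p)-f['xyz']); return q[:2]/q[2]*foc(f)+[f['cx'],f['cy']]
E
python3 - <<'E'
from h import *
import pickle
d={}
for n in('scene','top','wrist'):
    f=d[n]=grab(n,n+'0'); print(n,{k:v for k,v in f.items() if k!='frame'})
pickle.dump(d,open('f0.pkl','wb')); print(monitor.observe())
a=[cv2.imread(f'pics/{n}0.png') for n in('scene','top')]
cv2.imwrite('pics/both.png',cv2.resize(np.vstack(a),None,fx=.71,fy=.71))
E
```

```text
scene {'vertical_fov': 57.299412955771864, 'cx': 278.5670068847426, 'cy': 210.08098274877125, 'xyz': array([ 0.77266309, -0.55533668,  0.9669593 ]), 'orientation': array([-2.48868086,  0.01485666,  0.59158418])}
top {'vertical_fov': 55.62592307729812, 'cx': 275.8863547261724, 'cy': 213.7220774944866, 'xyz': array([ 0.21953435, -0.00812939,  0.92071021]), 'orientation': array([-2.94825241e+00, -1.83597001e-03, -1.55676543e+00])}
wrist {'vertical_fov': 66.88828586502704, 'cx': 283.9998360826161, 'cy': 207.94817009184007, 'xyz': array([ 0.29204118, -0.55643129,  0.37306312]), 'orientation': array([ 2.84528952e+00,  1.90040096e-03, -1.20443533e+00])}
{'clock': 0.15, 'qpos': array([ 1.13579239,  0.52189653, -0.03634419,  1.59983248,  0.02123494,
        1.0211035 , -0.11279546]), 'qd': array([-0.00011313, -0.0011272 ,  0.00160122, -0.00117154,  0.0011742 ,
       -0.0008029 ,  0.00155365]), 'joint_efforts': array([ 2.50786674e-03, -9.27382994e+01,  1.98108271e+00, -3.70055294e+01,
        1.80658005e-02,  6.54000134e-03, -1.65269807e-05]), 'position': array([ 0.22287413, -0.58367239,  0.24486162]), 'tool_rot': array([-1.57087390e+00,  8.50347476e-04, -1.20596822e+00]), 'force': array([ 0.51303017, -0.1651005 , -0.13551963]), 'moment': array([0.00433092, 0.00458417, 0.02826627]), 'grip_width': 0.08554337861417033}
```

View pics/top0.png

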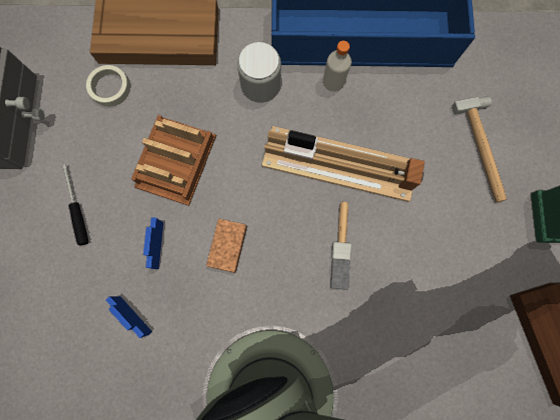

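View pics/scene0.png

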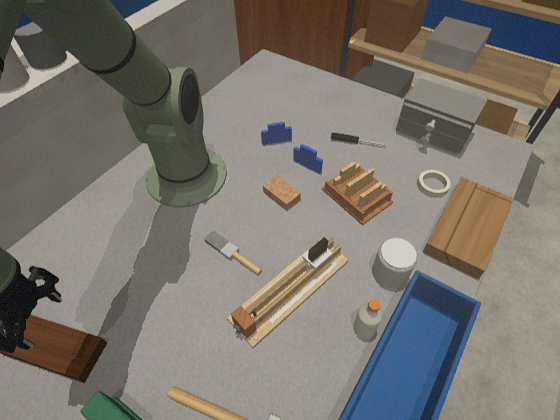

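Top view: the rack is at about (174,158) and the jig runs from (265,145) to (420,180), with the end block at the right (413,173). The two blue slats at (153,243) and (128,316) are look-alikes. I'll enlarge the rack and jig.

Run:
```python
import cv2,numpy as np
t=cv2.imread('pics/top0.png');s=cv2.imread('pics/scene0.png')
r=lambda i,x,y,w,h,W,H:cv2.resize(i[y:y+h,x:x+w],(W,H),interpolation=cv2.INTER_CUBIC)
a=np.hstack([r(t,125,110,100,75+20,316,300),r(s,318,155,80,70,343,300)])
a=np.hstack([a,np.zeros((300,800-a.shape[1],3),np.uint8)])
b=r(t,255,120,180,67+15,659,300); b=np.hstack([b,np.zeros((300,141,3),np.uint8)])
cv2.imwrite('pics/crop1.png',np.vstack([a,b]))
```

```text
(no output)
```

View pics/crop1.png

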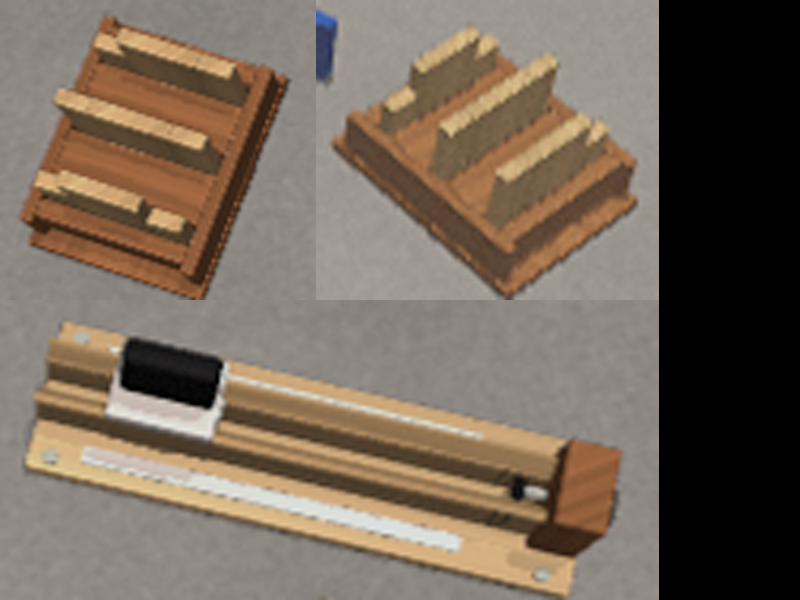

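The three slats, by their position in the top image:
- Bottom slat, about (158,170): stepped at both ends, so it's the pattern. The scene crop's left-hand slat confirms it.
- Middle slat, about (166,151): plain.
- Top slat, about (180,130): notched at one end.

Next I'll work out positions.

Run:
```python
from h import *
import pickle
d=pickle.load(open('f0.pkl','rb')); t=d['top']
cr=lambda x,y:(125+x/3.16,110+y/3.158)
cj=lambda x,y:(255+x/3.66,120+(y-300)/3.66)
P=lambda n,uv,z:print(n,np.round(cast(t,*uv,z)*1000,1)[:2])
P('pat tall L',cr(62,178),.095);P('pat tall R',cr(143,207),.095);P('stepL',cr(37,184),.070);P('stepR',cr(190,226),.070)
P('plain L',cr(58,97),.095);P('plain R',cr(208,143),.095)
bl,br,tl=[cast(t,*cj(*p),.012)[:2]*1000 for p in((27,465),(570,595),(65,325))]
print(bl,br,tl,np.linalg.norm(bl-br),np.linalg.norm(bl-tl))
y=(bl-br)/np.linalg.norm(bl-br); x=np.array([y[1],-y[0]]); print('jig yhat angle',np.degrees(np.arctan2(y[1],y[0])))
o=bl-180*y+52*x; print('origin',o, 'tl pred',o+180*y+52*x)
for n,p,z in (('grip L',cj(125,350),.117),('grip R',cj(220,362),.117),('foot',cj(512,487),.04),('headBL',cj(107,415),.07),('headBR',cj(213,438),.07),('headTR',cj(228,365),.07)):
    w=cast(t,*p,z)[:2]*1000; print(n,np.round(w),'jig',np.round([(w-o)@x,(w-o)@y]))
```

```text
pat tall L [481.5 277.9]
pat tall R [461.7 221.2]
stepL [484.7 303.9]
stepR [455.7 194.4]
plain L [540.  285.2]
plain R [508.1 179.5]
[515.08421688  26.54396045] [ 433.31767969 -322.7414613 ] [612.46611773   3.31408013] 358.7284104252997 100.11424449735304
jig yhat angle 76.82450960046107
origin [ 524.6872066  -160.57039654] tl pred [616.34657249   2.83878511]
grip L [552. -33.] jig [ -2. 130.]
grip R [545. -89.] jig [ 4. 74.]
foot [ 496. -280.] jig [  -1. -123.]
headBL [529. -24.] jig [-27. 134.]
headBR [515. -89.] jig [-26.  67.]
headTR [563. -99.] jig [23. 69.]
```

>>> drive_tool(
  steps=[40, 28, 29, 0, 0, 40, 28, 29, 0, 0, 40, 28, 29, 0, 0, 40, 28, 29, 0, 0, 40, 28, 29, 0, 0],
  grip_force=30,
)

```text
clock: 0.57
position: [0.3638, -0.4373, 0.2452]
tool_rot: [-1.571, 0.0, -1.206]
force: [0.6, -1.1, -0.5]
grip_width: 0.0396
```

>>> drive_tool(
  steps=[40, 28, 29, 0, 6.5, 40, 28, 29, 0, 6.5, 40, 28, 29, 0, 6.5, 40, 1, 37, 0, 6.5, 40, 1, 37, 0, 6.5],
)

```text
clock: 0.98
position: [0.4498, -0.2758, 0.2448]
tool_rot: [-1.571, 0.001, -0.632]
force: [0.9, -0.4, -0.1]
grip_width: 0.0403
```

>>> drive_tool(
  steps=[40, 1, 37, 0, 6.5, 40, 1, 37, 0, 6.5, 40, 1, 37, 0, 6.5, 40, 1, 37, 0, 0, 40, 1, 37, 0, 0],
)

```text
clock: 1.4
position: [0.4535, -0.0914, 0.2453]
tool_rot: [-1.571, 0.0, -0.298]
force: [1.3, 0.6, 1.1]
grip_width: 0.0399
```

>>> drive_tool(
  steps=[40, 1, 37, 0, 0, 40, 1, 37, 0, 0, 40, 1, 37, 0, 0, 40, 1, 37, 0, 0, 40, 1, 37, 0, 0],
)

```text
clock: 1.82
position: [0.4586, 0.0938, 0.2454]
tool_rot: [-1.571, -0.0, -0.299]
force: [0.4, -0.2, 0.5]
grip_width: 0.0399
```

>>> drive_tool(
  steps=[40, 3, 39, 0, 0, 40, 3, 39, -10, 0, 40, 3, 39, -10, 0, 40, 3, 38, -10, 0, 40, 0, 0, 0, 0],
)

```text
clock: 2.23
position: [0.4693, 0.2544, 0.2137]
tool_rot: [-1.569, 0.003, -0.291]
force: [-0.8, 0.3, 0.3]
grip_width: 0.0397
```

Run:
```python
from h import *
import pickle
f=grab('wrist','w1'); pickle.dump(f,open('w1.pkl','wb'))
print(monitor.observe()['position'],f['xyz'],f['orientation'])
for p in ((471,249,95),): print(proj(f,np.array(p)/1000))
```

```text
[0.46964024 0.25085304 0.21411029] [0.4905181  0.32598999 0.34213299] [ 2.84837867  0.00350882 -0.28972809]
[289.094056   213.51683865]
```

View pics/w1.png

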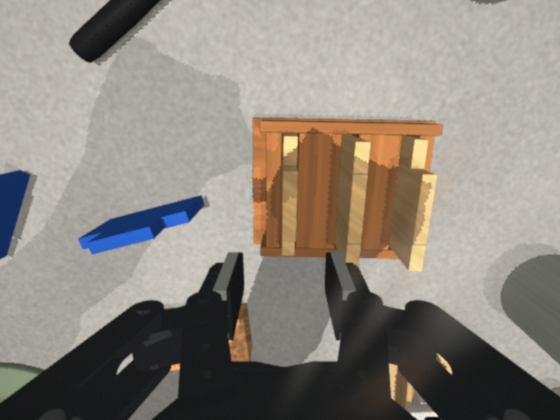

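The pattern slat is at columns 283–298, rows 135–255, with the plain slat (355) and the notched one (415) to its right. I'll measure its edges by colour.

Run:
```python
from h import *
import pickle
f=pickle.load(open('w1.pkl','rb')); im=f['frame']
cv2.imwrite('pics/w1c.png',cv2.cvtColor(cv2.resize(im[115:275,245:325],None,fx=3.7,fy=3.7,interpolation=cv2.INTER_CUBIC),cv2.COLOR_RGB2BGR))
hsv=cv2.cvtColor(im,cv2.COLOR_RGB2HSV)
for v in range(130,264,4):
    s=hsv[v,275:308]; m=np.where((s[:,2]>125)&(s[:,1]<165)&(s[:,1]>70))[0]+275
    if len(m):print(v,m.min(),m.max(),len(m), im[v,288])
```

```text
130 275 307 33 [197 126  74]
134 275 307 17 [121  98  66]
138 275 307 31 [251 235 164]
142 275 307 30 [252 235 164]
146 275 307 31 [252 236 165]
150 275 307 31 [249 226 154]
154 275 307 30 [167 135  90]
158 275 307 28 [147 120  81]
162 275 307 30 [143 116  78]
166 275 307 15 [118  96  65]
170 275 307 18 [121  99  66]
174 275 307 27 [153 124  83]
178 283 307 25 [151 122  82]
182 282 307 26 [160 129  86]
186 282 307 26 [172 139  92]
190 282 307 26 [166 134  90]
194 282 307 26 [160 129  86]
198 282 307 26 [163 132  88]
202 282 307 26 [193 155 103]
206 282 307 26 [196 158 105]
210 282 307 26 [186 150 101]
214 282 307 26 [188 152 102]
218 275 307 28 [185 148  99]
222 275 307 29 [189 153 102]
226 275 307 28 [188 151 101]
230 275 307 28 [175 140  94]
234 275 307 28 [175 140  95]
238 275 307 28 [180 145  97]
242 275 307 26 [188 152 101]
246 275 307 29 [194 156 104]
250 275 307 33 [181 145  97]
254 275 307 33 [170 136  92]
```

View pics/w1c.png

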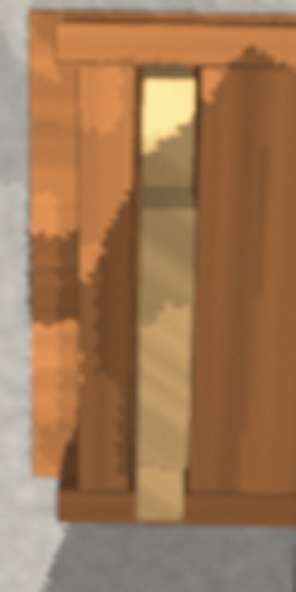

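Run:
```python
from h import *
import pickle
f=pickle.load(open('w1.pkl','rb')); k=3.7
c=lambda x,y,z:np.round(cast(f,245+x/k,115+y/k,z)*1000,1)[:2]
a=[c(138,208,.095),c(196,208,.095),c(135,467,.095),c(187,467,.095)];print(a)
m1=(a[0]+a[1])/2;m2=(a[2]+a[3])/2;print((m1+m2)/2,np.degrees(np.arctan2(*(m1-m2)[::-1])),np.linalg.norm(m1-m2))
print(c(165,70,.07),c(160,521,.07),(c(165,70,.07)+c(160,521,.07))/2)
print(np.linalg.norm(a[0]-a[1]),np.linalg.norm(a[2]-a[3]))
d=c(132,95,.046);e=c(132,490,.046);print('slot edge',np.degrees(np.arctan2(*(d-e)[::-1])))
s=monitor.observe();print(s['position'],s['tool_rot'])
```

```text
[array([475.7, 284. ]), array([487.5, 280.5]), array([458. , 227.4]), array([469.3, 224.1])]
[472.625 254.   ] 72.3749935716934 59.28281791548038
[489.1 308.1] [456.6 201.5] [472.85 254.8 ]
12.308127396155772 11.772000679578655
slot edge 73.22310522692854
[0.46964024 0.25085304 0.21411029] [-1.57044108  0.00232497 -0.29308308]
```

>>> drive_tool(
  steps=[40, 3, 3, -34, 0, 40, 0, 0, -40, 0, 40, 0, 0, -40, 0, 40, 0, 0, -20, 0, 40, 0, 0, -10, 0],
)

```text
clock: 2.7
position: [0.4728, 0.2485, 0.0686]
tool_rot: [-1.574, 0.003, -0.299]
force: [-0.1, -0.3, 0.2]
grip_width: 0.0396
```

>>> drive_tool(
  steps=[0, 0, 0, 0, 0, 0, 0, 0, 0, 0, 0, 0, 0, 0, 0, 0, 0, 0, 0, 0, 0, 0, 0, 0, 0],
)

```text
clock: 3.12
position: [0.4742, 0.2504, 0.0724]
tool_rot: [-1.57, -0.001, -0.299]
force: [-4.5, 0.9, 1.5]
grip_width: 0.0117
```

>>> drive_tool(
  steps=[0, 0, 0, 10, 0, 0, 0, 0, 25, 0, 0, 0, 0, 40, 0, 0, 0, 0, 40, 0, 0, 0, -20, 35, 0],
)

```text
clock: 3.53
position: [0.4736, 0.2332, 0.2251]
tool_rot: [-1.567, -0.001, -0.294]
force: [0.1, -0.3, -0.0]
grip_width: 0.0119
```

>>> drive_tool(
  steps=[0, 3, -36, 0, 3.5, 0, 3, -36, 0, 0, 0, 3, -36, 0, 0, 0, 3, -36, 0, 0, 0, 3, -36, 0, 0],
)

```text
clock: 3.95
position: [0.4891, 0.0482, 0.2227]
tool_rot: [-1.571, -0.002, -0.237]
force: [0.3, 1.0, -0.1]
grip_width: 0.0116
```

>>> drive_tool(
  steps=[0, 3, -36, 0, 0, 0, 3, -36, 0, 0, 0, 3, -36, 0, 0, 0, 3, -36, 0, 0, 0, 3, -36, 0, 0],
)

```text
clock: 4.37
position: [0.504, -0.132, 0.2228]
tool_rot: [-1.571, -0.002, -0.237]
force: [1.6, 0.1, -1.5]
grip_width: 0.0115
```

>>> drive_tool(
  steps=[0, 3, -35, 0, 0, 0, 3, -30, 0, 0, 0, 3, -15, 0, 0, 0, 0, 0, 0, 0, 0, 0, 0, 0, 0],
)

```text
clock: 4.78
position: [0.5129, -0.2105, 0.2222]
tool_rot: [-1.571, -0.001, -0.239]
force: [-0.0, 0.1, -0.5]
grip_width: 0.012
```

Run:
```python
from h import *
import pickle
f=grab('wrist','w2'); g=grab('top','t2'); pickle.dump((f,g),open('w2.pkl','wb'))
s=monitor.observe();print(s['position'],s['tool_rot'],s['grip_width'])
a=cv2.imread('pics/w2.png');b=cv2.imread('pics/t2.png')[115:205,250:440]
cv2.imwrite('pics/m2.png',np.vstack([cv2.resize(a,(440,330)),cv2.resize(b,(440,208))]))
```

```text
[ 0.51306441 -0.20897503  0.22201008] [-1.57054000e+00 -6.81417087e-04 -2.36378106e-01] 0.011994991664150604
```

View pics/w2.png

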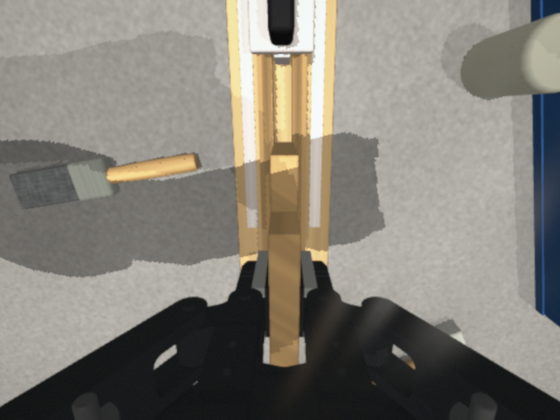

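Looking along the channel: the stop head is at (281,35), the channel's middle is near column 283, and the held slat occupies columns 270–298. I'll measure the centreline from the bed edges.

Run:
```python
from h import *
import pickle
f,g=pickle.load(open('w2.pkl','rb')); im=f['frame']
S=cv2.cvtColor(im,cv2.COLOR_RGB2HSV)[...,1]
L=[];Rr=[]
for v in range(70,145,5):
    m=np.where(S[v,215:350]>60)[0]+215
    L.append(cast(f,m.min()-.5,v,.012)[:2]*1000);Rr.append(cast(f,m.max()+.5,v,.012)[:2]*1000)
L=np.array(L);Rr=np.array(Rr)
print('width',np.round(np.linalg.norm(L-Rr,axis=1),1))
for A in(L,Rr,(L+Rr)/2):
    p=np.polyfit(A[:,1],A[:,0],1); print('x at y=-209:',np.polyval(p,-209),'yaw',-np.degrees(np.arctan(p[0])), 'res',np.std(A[:,0]-np.polyval(p,A[:,1])))
gray=cv2.cvtColor(im,cv2.COLOR_RGB2GRAY)
for v in(90,110,130): print(v,' '.join(map(str,gray[v,240:326:2])))
for v in (158,170,190,): print('slat',v,' '.join(map(str,gray[v,262:306:2])), S[v,262:306:2])
print('head',[np.where(im[v,240:325].min(1)>170)[0][[0,-1]]+240 for v in(30,40,46)], 'front row', im[44:62,262].tolist()[::2])
```

```text
width [103.2 103.6 104.1 103.5 103.  103.4 103.9 104.3 102.7 103.2 103.7 104.1
 103.5 104.  103.4]
x at y=-209: 457.7679854856099 yaw -13.444829189606246 res 0.28000180832124716
x at y=-209: 564.4637421806265 yaw -13.281722527588897 res 0.30782023693816735
x at y=-209: 511.1321526879044 yaw -13.364710589844192 res 0.19714727746372523
90 227 248 248 249 249 249 236 220 217 196 192 170 144 139 149 156 138 151 195 221 226 229 221 213 208 203 154 159 148 141 148 178 189 176 205 220 248 248 249 249 249 248 210
110 210 231 240 242 244 243 241 214 219 198 184 177 150 141 147 158 154 142 196 222 226 230 226 215 209 203 157 160 148 143 153 180 188 171 196 202 248 249 249 249 249 244 216
130 210 212 240 241 243 243 241 236 221 208 175 168 139 143 145 158 156 123 133 201 213 223 218 215 210 204 157 161 148 147 154 182 186 178 204 227 248 249 249 249 249 239 216
slat 158 170 143 132 127 156 200 204 203 205 220 220 219 219 218 217 218 219 215 156 108 127 130 [118 121 120 118 120 113 111 111 111 102 102 106 105 106 106 105 104 107
 119 117 117 115]
slat 170 106 100 99 95 152 201 204 203 200 199 170 166 133 155 153 153 154 148 118 107 127 128 [115 119 120 114 119 114 113 113 114 115 120 120 120 117 118 118 118 119
 119 118 118 116]
slat 190 105 103 116 113 103 113 118 123 124 123 123 122 123 122 123 123 123 120 109 108 126 127 [117 117 119 117 115 117 119 117 118 117 116 120 119 118 116 119 119 118
 119 120 119 118]
head [array([240, 324]), array([240, 324]), array([240, 324])] front row [[245, 249, 245], [245, 249, 246], [246, 249, 246], [236, 232, 226], [144, 138, 131], [156, 130, 95], [184, 148, 98], [184, 147, 98], [186, 149, 98]]
```

Run:
```python
from h import *
import pickle
f,g=pickle.load(open('w2.pkl','rb'))
c=lambda u,v,z:cast(f,u,v,z)[:2]*1000
for v in(90,110): 
    m=(c(275.3,v,.012)+c(291.7,v,.012))/2; print('floor mid',m,'pred bed mid',511.13+np.tan(np.radians(13.36))*(m[1]+209), np.linalg.norm(c(275.3,v,.012)-c(291.7,v,.012)))
# slat: step top far end, tall top
yh=np.array([np.sin(.2364),np.cos(.2364)]);xh=np.array([yh[1],-yh[0]]);t=np.array([513.1,-209])
for u,v,z in((270.5,158,.220),(298,158,.220),(284,155,.220),(270.5,158,.162),):
    w=c(u,v,z)-t; print(u,v,'slat rel tool',w@xh,w@yh)
# foot from top view before: use head front edge
w=c(281,51,.070);o=np.array([511.13,-209]);print('head front',w,(w-o)@yh)
```

```text
floor mid [ 534.42791391 -117.63275558] pred bed mid 532.829352556971 16.396337066168
floor mid [ 529.92918909 -136.20510366] pred bed mid 528.418494690007 16.68333794877879
270.5 158 slat rel tool -5.793154923763678 55.23740823378966
298 158 slat rel tool 5.461701237649065 55.22793552703825
284 155 slat rel tool -0.2671620798157832 56.454257080598765
270.5 158 slat rel tool -8.235808752953773 47.08790837940298
head front [538.63993712 -92.0153497 ] 120.17394890650142
```

>>> drive_tool(
  steps=[0, -1, 0, -36, 0, 0, 0, 0, -38, 0, 0, 0, 0, -20, 0, 0, 0, 0, -6, 0, 0, 0, 0, -6, 0],
)

```text
clock: 5.3
position: [0.5122, -0.2089, 0.1153]
tool_rot: [-1.57, 0.0, -0.236]
force: [0.0, 0.8, -1.5]
grip_width: 0.0114
```

>>> drive_tool(
  steps=[0, 0, 0, -6, 0, 0, 0, 0, -6, 0, 0, 0, 0, -6, 0, 0, 0, 0, -6, 0, 0, 0, 0, -6, 0],
)

```text
clock: 5.72
position: [0.5122, -0.21, 0.0852]
tool_rot: [-1.571, -0.001, -0.238]
force: [0.5, -0.9, -1.2]
grip_width: 0.0117
```

>>> drive_tool(
  steps=[0, 0, 0, -4, 0, 0, 0, 0, -3, 0, 0, 0, 0, -2, 0, 0, 0, 0, -1, 0, 0, 0, 0, 0, 0],
)

```text
clock: 6.13
position: [0.512, -0.2099, 0.0752]
tool_rot: [-1.571, 0.0, -0.237]
force: [-1.1, 0.1, -0.1]
grip_width: 0.0117
```

>>> drive_tool(
  steps=[0, 0, 0, -1, 0, 0, 0, 0, -1, 0, 0, 0, 0, -1, 0, 0, 0, 0, 0, 0, 0, 0, 0, 0, 0],
)

```text
clock: 6.55
position: [0.5123, -0.21, 0.0742]
tool_rot: [-1.572, -0.001, -0.238]
force: [-10.1, 3.2, 38.3]
grip_width: 0.0119
```

Floor contact. I'll ease off and release.

>>> drive_tool(
  steps=[0, 0, 0, 1, 0, 0, 0, 0, 1, 0, 0, 0, 0, 0, 0, 30, 0, 0, 0, 0, 30, 0, 0, 0, 0],
)

```text
clock: 6.97
position: [0.5119, -0.2099, 0.0742]
tool_rot: [-1.571, 0.0, -0.237]
force: [0.2, 0.4, -0.3]
grip_width: 0.0302
```

>>> drive_tool(
  steps=[34, 0, 0, 0, 0, 34, 0, 0, 10, 0, 34, 0, 0, 30, 0, 34, 0, 0, 40, 0, 34, 0, 0, 40, 0],
)

```text
clock: 7.38
position: [0.5114, -0.2094, 0.196]
tool_rot: [-1.57, 0.002, -0.237]
force: [1.1, -1.0, -0.2]
grip_width: 0.0341
```

>>> drive_tool(
  steps=[45, 7, 30, 20, 0, 45, 8, 35, 0, 0, 45, 8, 35, 0, 0, 45, 6, 25, 0, 0, 45, 0, 0, 0, 0],
)

```text
clock: 7.8
position: [0.542, -0.079, 0.2155]
tool_rot: [-1.568, -0.001, -0.231]
force: [-0.6, -0.0, -0.3]
grip_width: 0.045
```

Run:
```python
from h import *
import pickle
f=grab('wrist','w3'); g=grab('top','t3'); s=grab('scene','s3'); pickle.dump((f,g,s),open('w3.pkl','wb'))
o=monitor.observe();print(o['position'],o['tool_rot'],o['grip_width'])
r=lambda n,x,y,w,h,W,H:cv2.resize(cv2.imread(f'pics/{n}.png')[y:y+h,x:x+w],(W,H),interpolation=cv2.INTER_CUBIC)
cv2.imwrite('pics/m3.png',np.hstack([r('w3',0,0,560,420,440,330)[:,:], np.vstack([r('t3',250,115,190,90,348,165),r('s3',220,225,140,118,348,293)[:165]])]))
cv2.imwrite('pics/m3.png',np.hstack([cv2.copyMakeBorder(r('w3',0,0,560,420,440,330),0,128,0,0,0), np.vstack([r('t3',250,115,190,90,348,165),r('s3',220,225,140,118,348,293)])]))
```

```text
[ 0.54083526 -0.08526231  0.21469426] [-1.57120099e+00 -1.08406900e-04 -2.37199707e-01] 0.045210767963728776
```

View pics/m3.png

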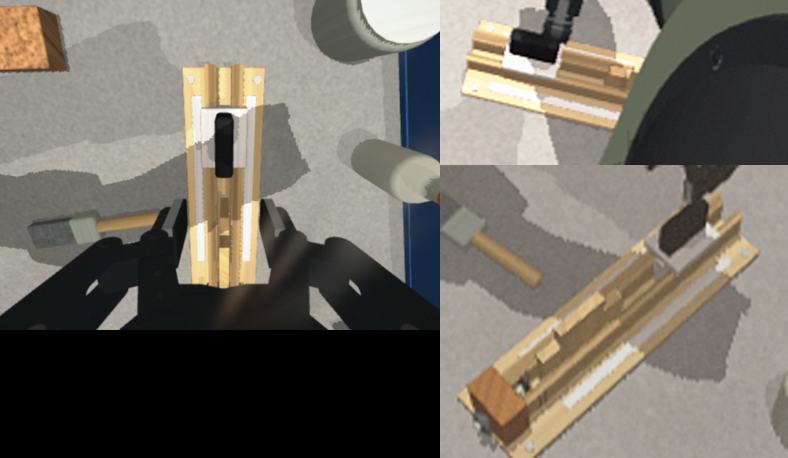

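The slat stands upright in the channel between the bumper and the stop. In the wrist view the black grip is at about (285,185) at full scale. I'll measure its centre.

Run:
```python
from h import *
import pickle
f,g,s=pickle.load(open('w3.pkl','rb')); im=f['frame']
m=(im.max(2)<70).astype(np.uint8); m[:135]=0;m[235:]=0;m[:,:262]=0;m[:,312:]=0
n,l,st,c=cv2.connectedComponentsWithStats(m); i=1+np.argmax(st[1:,4]); print(st[i],c[i])
for v in range(140,232,8):
    w=np.where(l[v]==i)[0]; print(v,w.min() if len(w) else 0,w.max() if len(w) else 0)
x,y,w,h=st[i][:4]
for vv in (y,y+h): print(vv,cast(f,c[i][0],vv,.117)*1000)
print(cast(f,c[i][0],y,.079)*1000)
```

```text
[ 273  144   24   82 1843] [284.84807379 184.71459577]
140 0 0
148 275 294
156 274 296
164 274 296
172 273 296
180 273 296
188 274 296
196 274 296
204 274 296
212 274 295
220 274 296
228 0 0
144 [554.24912054 -27.18332382 117.        ]
226 [540.37109205 -86.83895268 117.        ]
[553.54741482 -30.71724441  79.        ]
```

>>> drive_tool(
  steps=[45, 7, 28, -20, 0, 45, 0, 0, -40, 0, 45, 0, 0, -38, 0, 45, 0, 0, -15, 0, 45, 0, 0, -10, 0],
  grip_force=40,
)

```text
clock: 8.37
position: [0.5467, -0.0582, 0.0891]
tool_rot: [-1.572, 0.003, -0.239]
force: [0.1, 0.4, -0.3]
grip_width: 0.0448
```

>>> drive_tool(
  steps=[0, 0, 0, 0, 0, 0, 0, 0, 0, 0, 0, 0, 0, 0, 0, 0, 0, 0, 0, 0, 0, 0, 0, 0, 0],
)

```text
clock: 8.78
position: [0.548, -0.0574, 0.0923]
tool_rot: [-1.571, -0.001, -0.238]
force: [-5.2, -1.9, 4.7]
grip_width: 0.0178
```

Gripped at 17.8 mm opening. Sliding gently, first without contact.

>>> drive_tool(
  steps=[0, -1.2, -5, 0, 0, 0, -2.4, -10, 0, 0, 0, -2.4, -10, 0, 0, 0, -2.4, -10, 0, 0, 0, -2.4, -10, 0, 0],
)

```text
clock: 9.2
position: [0.5374, -0.1019, 0.0923]
tool_rot: [-1.57, -0.001, -0.237]
force: [-2.3, 4.0, 0.9]
grip_width: 0.0177
```

>>> drive_tool(
  steps=[0, -1.2, -5, 0, 0, 0, -0.7, -3, 0, 0, 0, -0.7, -3, 0, 0, 0, -0.7, -3, 0, 0, 0, -0.7, -3, 0, 0],
)

```text
clock: 9.62
position: [0.5336, -0.1185, 0.0923]
tool_rot: [-1.57, -0.001, -0.237]
force: [-5.9, 4.3, 7.7]
grip_width: 0.0174
```

>>> drive_tool(
  steps=[0, -0.5, -2, 0, 0, 0, -0.5, -2, 0, 0, 0, -0.5, -2, 0, 0, 0, -0.5, -2, 0, 0, 0, 0, 0, 0, 0],
)

```text
clock: 10.03
position: [0.5316, -0.1269, 0.0923]
tool_rot: [-1.571, -0.001, -0.237]
force: [-3.5, 1.3, 6.0]
grip_width: 0.0174
```

Run:
```python
from h import *
import pickle
s=grab('scene','s4'); pickle.dump(s,open('s4.pkl','wb'))
o=monitor.observe();print(o['position'],o['force'])
cv2.imwrite('pics/m4.png',cv2.resize(cv2.imread('pics/s4.png')[230:345,220:350],None,fx=5,fy=5,interpolation=cv2.INTER_CUBIC))
```

```text
[ 0.5315287  -0.12696054  0.0922897 ] [-4.99817939  1.38409893  6.92522459]
```

View pics/m4.png

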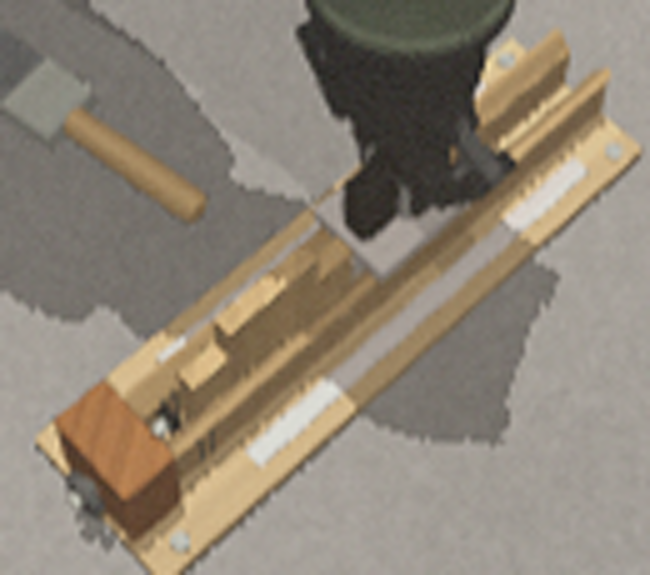

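The stop has reached the slat, with a gap of about 10 mm still at the bumper (crop 170,410).

>>> drive_tool(
  steps=[0, -0.3, -1.2, 0, 0, 0, -0.3, -1.2, 0, 0, 0, -0.3, -1.2, 0, 0, 0, -0.3, -1.2, 0, 0, 0, -0.3, -1.2, 0, 0],
)

```text
clock: 10.5
position: [0.5303, -0.1325, 0.0923]
tool_rot: [-1.57, -0.001, -0.237]
force: [-2.9, 3.4, 5.3]
grip_width: 0.0176
```

>>> drive_tool(
  steps=[0, -0.2, -0.8, 0, 0, 0, -0.2, -0.8, 0, 0, 0, -0.2, -0.8, 0, 0, 0, -0.2, -0.8, 0, 0, 0, -0.2, -0.8, 0, 0],
)

```text
clock: 10.92
position: [0.5296, -0.1351, 0.0923]
tool_rot: [-1.569, -0.002, -0.236]
force: [-1.5, 16.4, 5.1]
grip_width: 0.0172
```

>>> drive_tool(
  steps=[0, 0, 0, 0, 0, 0, 0, 0, 0, 0, 0, 0, 0, 0, 0, 0, 0, 0, 0, 0, 0, 0, 0, 0, 0],
)

```text
clock: 11.33
position: [0.5297, -0.1351, 0.0923]
tool_rot: [-1.569, -0.002, -0.236]
force: [-0.3, 11.7, 5.2]
grip_width: 0.0177
```

>>> drive_tool(
  steps=[0, -0.1, -0.4, 0, 0, 0, 0, 0, 0, 0, 0, 0, 0, 0, 0, 0, 0, 0, 0, 0, 0, 0, 0, 0, 0],
)

```text
clock: 11.75
position: [0.5297, -0.135, 0.0923]
tool_rot: [-1.568, -0.002, -0.236]
force: [-1.8, 13.3, 5.2]
grip_width: 0.0178
```

>>> drive_tool(
  steps=[0, 0, 0, 0, 0, 0, 0, 0, 0, 0, 0, 0, 0, 0, 0, 0, 0, 0, 0, 0, 0, 0, 0, 0, 0],
)

```text
clock: 12.17
position: [0.5297, -0.1351, 0.0923]
tool_rot: [-1.568, -0.002, -0.236]
force: [-2.2, 14.3, 5.3]
grip_width: 0.0175
```

Run:
```python
from h import *
fs=[]
for i in range(6): grab('top'); fs.append(monitor.observe()['force'])
print(np.mean(fs,0),np.std(fs,0))
```

```text
[-1.80998546 13.92050415  5.92029949] [0.13878772 0.10553981 0.28062096]
```

>>> drive_tool(
  steps=[0, -0.2, -0.6, 0, 0, 0, 0, 0, 0, 0, 0, 0, 0, 0, 0, 0, 0, 0, 0, 0, 0, 0, 0, 0, 0],
)

```text
clock: 12.88
position: [0.5297, -0.1351, 0.0924]
tool_rot: [-1.568, -0.002, -0.235]
force: [-0.4, 17.1, 5.6]
grip_width: 0.0175
```

>>> drive_tool(
  steps=[0, 0, 0, 0, 0, 0, 0, 0, 0, 0, 0, 0, 0, 0, 0, 0, 0, 0, 0, 0, 0, 0, 0, 0, 0],
)

```text
clock: 13.3
position: [0.5296, -0.1351, 0.0923]
tool_rot: [-1.568, -0.002, -0.235]
force: [-0.9, 17.4, 4.5]
grip_width: 0.0174
```

>>> drive_tool(
  steps=[0, 0, 0, 0, 0, 0, 0, 0, 0, 0, 0, 0, 0, 0, 0, 40, 0, 0, 0, 0, 40, 0, 0, 0, 0],
)

```text
clock: 13.72
position: [0.5291, -0.1379, 0.092]
tool_rot: [-1.571, -0.002, -0.237]
force: [0.6, 0.2, -0.3]
grip_width: 0.0394
```

>>> drive_tool(
  steps=[45, 0, 0, 0, 0, 45, 0, 0, 10, 0, 45, 0, 0, 30, 0, 45, 0, 0, 40, 0, 45, 0, 0, 40, 0],
)

```text
clock: 14.13
position: [0.5278, -0.1377, 0.2132]
tool_rot: [-1.57, 0.001, -0.237]
force: [0.6, -0.2, 0.9]
grip_width: 0.0448
```

>>> drive_tool(
  steps=[45, 0, 35, 20, 0, 45, 0, 35, 0, 0, 45, 0, 35, 0, 0, 45, 0, 35, 0, 0, 45, 0, 35, 0, 0],
)

```text
clock: 14.55
position: [0.5282, 0.0385, 0.2325]
tool_rot: [-1.571, -0.001, -0.238]
force: [0.7, 0.5, 0.1]
grip_width: 0.045
```

Run:
```python
from h import *
s=grab('scene','s5'); g=grab('top','t5'); print(monitor.observe()['position'],monitor.observe()['force'])
r=lambda n,x,y,w,h,W,H:cv2.resize(cv2.imread(f'pics/{n}.png')[y:y+h,x:x+w],(W,H),interpolation=cv2.INTER_CUBIC)
cv2.imwrite('pics/m5.png',np.vstack([r('s5',220,150,190,195,560,575)[:330],r('t5',250,115,190,90,560,265)]) if 0 else np.hstack([r('s5',220,150,190,195,440,452),cv2.copyMakeBorder(r('t5',250,115,190,90,356,169),0,283,0,0,0)]))
```

```text
[0.52815809 0.04281425 0.2326239 ] [ 0.01531309 -0.17841178  0.90302549]
```

View pics/m5.png

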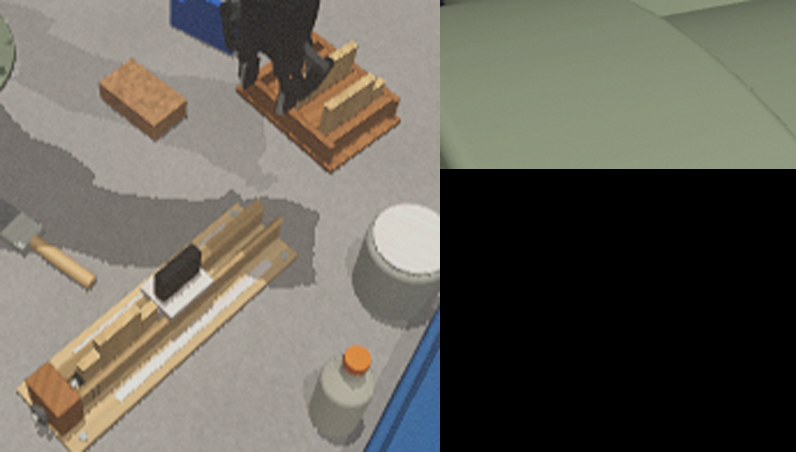

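The stop bears on the slat, the slat is at the bumper (about 78,380 in the crop), and the other two slats are still in the rack. One enlarged check of the bumper contact.

Run:
```python
import cv2
cv2.imwrite('pics/m6.png',cv2.resize(cv2.imread('pics/s5.png')[250:345,222:320],None,fx=6,fy=6,interpolation=cv2.INTER_CUBIC))
```

```text
(no output)
```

View pics/m6.png

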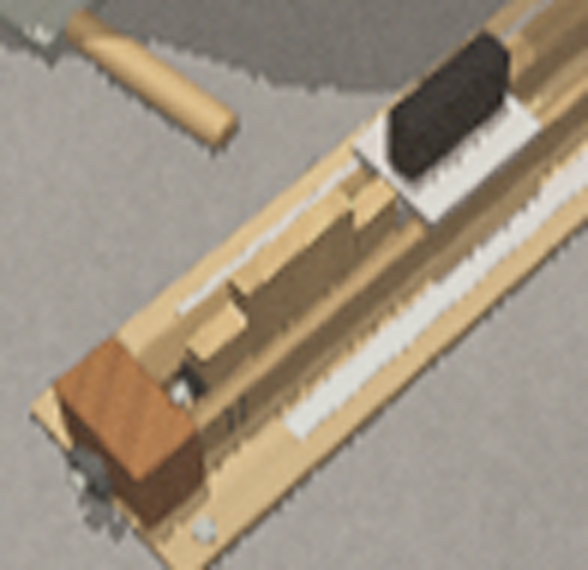

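The slat end meets the black foot at crop (195,370), and the stop head covers the slat's other end. Nothing else is touched, so I'm handing in.

```bash
python3 -c "
from workcell import workorder
print(workorder.job_done())"
```

```text
the job is handed in; nothing more can be done
None
```

The pattern slat now stands on its long edge on the channel floor, pressed against the bumper with the stop left bearing on it. I handed the job in at about 14.6 s on the robot's clock.

- **Placing the slat:** I lifted it from the rack slot nearest the robot, where it was the only plain-wood slat stepped at both ends. I lowered it into the channel, eased off after floor contact and let go.
- **Force on landing:** The wrist force reached 38 N (about 40 N in total) as the slat met the floor. That load went through the held slat, not the arm or the gripper's body.
- **Pressing it home:** I slid the stop by its grip until it met resistance and held it there for about two seconds. The wrist force rose from about 12 N to 17 N, of which about 2.5 N is the stop's own friction. I then released without pulling back.
- **Last checks:** The final scene picture shows the slat's end at the bumper foot, the stop's head over its other end, the plain and notched slats still in the rack, and the gripper clear. The arm blocked the final top view, so the contact was checked from the scene camera only.

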